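# Pry open the tea chest and hold its cam-lift tray up

## Task

Pick up the butter spreader, push its blade into the slot under the front edge of the tea chest's lid and lever the lid wide open with it (more than 60 degrees; it stays where it is left), keeping the gripper and arm off the lid. Then lay the spreader down on the counter clear of the chest, take the red grip of the cam lever on the chest's side and swing it up until the lever stands straight up, where the tray of tins is lifted highest; finish while still holding it there, because a spring pulls it back. Open the lid before raising the tray, and leave the teapot, mug and jar where they stand.

Things in the scene. Friction and masses are not known exactly. Their poses are not given: they have to be found in the camera images.
- chest: Dark wooden tea chest, fixed, 130 (x) x 160 (y) x 100 mm high without its lid. Origin: centre of its underside; -x is its front (towards the robot), z up; yaw varies a little. The front wall is only 88 mm high: it leaves a slot 12 mm high (z 88 to 100) and 144 mm wide under the lid, free behind for 40 mm from the front face. The cam lever is on its right (-y) side.
- notch (a point): Middle of the slot under the lid, in the plane of the chest's front face: chest frame (-65, 0, 94) mm.
- lid_panel: The lid: medium wood, brass front edge, 130 x 160 x 8 mm, about 0.1 kg, lying on the chest (underside 100 mm above the counter), its front edge flush with the chest's front. Origin: on the hinge line, in the middle of the lid's far lower edge, chest frame (65, 0, 100) mm; the lid extends from there along its own -x.
- lid (a joint): Lid angle in rad: 0 shut, grows as the front edge swings up and away from the robot, stop at 1.9. The hinge is along the chest's y axis; its friction of about 0.09 N m keeps the lid where it is left. About 1.5 N up near the front edge opens it.
- spreader: Loose butter spreader lying on the counter, 80 g, origin on the underside of its handle. Along its own x: wooden handle from -55 to +35 mm (15 mm wide in y, 22 mm high in z), then a flat steel blade from +35 to +125 mm (20 mm wide in y, 3 mm thick, at mid-height, 9.5 to 12.5 mm above the underside). Centre of mass about +8 mm.
- lever: Steel cam lever with a red grip, on the chest's right wall. Origin: on the pivot axis at the outer face of that wall, chest frame (0, -80, 50) mm; the arm lies along its own -x, 85 mm long.
- cam_grip (a point): Middle of the red, round grip bar of the cam lever, 14 mm diameter, 62 mm long, parallel to the chest's y axis. This point lies 45 mm out from the chest's right wall (the bar reaches from 12 to 74 mm out), of which the steel arm takes 8 to 14 mm. It circles the pivot at radius 85 mm, fixed to the lever (it does not spin).
- cam_pivot (a point): Pivot axis of the cam lever, 10 mm outside the chest's right wall: chest frame (0, -90, 50) mm. The axis is parallel to the chest's y.
- cam (a joint): Lever angle, rad: 0 the lever points level to the chest's front, grows as the grip swings up and over to the back, stop at 2.4; starts at 0.05 to 0.35. Its cam nose lifts the tray from 0.4 rad on, highest at 1.57, straight up. Grip middle in the chest frame: (-85 cos, -125, 50 + 85 sin) mm. A spring (0.3 N m per rad from 0.4 rad, friction 0.08 N m) pulls it back: 3 to 5 N on the grip at the top.
- tray_top (a point): Centre of the top of the tin tray inside the chest, level with the tin lids: 88 mm above the counter at rest, 104 mm (4 mm above the rim) at the highest lift.
- teapot: Bystander: polished steel teapot with arched handle, 120 mm wide, 156 mm high, origin under its centre.
- mug: Bystander: white mug, 76 mm wide, 85 mm high, origin under its centre.
- jar: Bystander: amber glass jar with brass cap, 68 mm wide, 90 mm high, origin under its centre.

How it is judged:
On the way, in this order (a step that is already met when the one before it is completed fails the run):
1. the spreader's blade levers the lid up (value of joint lid above 0.15 rad and contact force between spreader and lid_panel above 0.2 N), for 0.1 s.
2. the lid is wide open (value of joint lid above 1 rad), for 0.2 s.
3. the spreader lies on the counter, let go, clear of the chest (height (world z) of spreader below 0.02 m and linear speed of spreader below 0.05 m/s and contact force between each of the arm, chest and spreader below 0.1 N), for 0.2 s.
4. the cam lever is held straight up at its highest lift (value of joint cam between 1.39 and 1.75 rad and contact force between the fingers and lever above 1.5 N), for 0.3 s.
At the end, for the whole second after the job is handed in: The lid stands open by more than 1.0 rad; the spreader lies still on the counter (origin below 20 mm), touched by neither arm nor chest; the fingers hold the lever (over 1.5 N) with the lever still and within 0.18 rad of straight up, and the tray within 1.5 mm of its highest lift (all of step 3 and all of step 4 and value of joint lid above 1 rad and velocity of joint cam between -0.1 and 0.1 rad/s and height (world z) of tray_top above 0.1025 m); the arm keeps its last pose, push and grip.
It fails at once if the gripper or arm touches the lid (contact force between any of the arm, the fingers and lid_panel above 1 N).
It fails at once if the tray is raised while the lid is shut (value of joint cam above 0.9 rad and value of joint lid below 0.6 rad).
It fails at once if the teapot is shifted by over 30 mm or tipped (distance of teapot from where it was at the start of the episode above 0.03 m or angle between teapot's own z axis and vertical above 0.35 rad).
It fails at once if the mug is shifted by over 30 mm or tipped (distance of mug from where it was at the start of the episode above 0.03 m or angle between mug's own z axis and vertical above 0.35 rad).
It fails at once if the jar is shifted by over 30 mm or tipped (distance of jar from where it was at the start of the episode above 0.03 m or angle between jar's own z axis and vertical above 0.35 rad).
It also fails if it takes over 72 s, if anything falls off the work surface, if the arm or the gripper's body presses on something with over 40 N, if the wrist force passes 120 N, or if a joint passes its speed limit or range.

## Robot

A 7-joint arm with a two-finger parallel gripper is mounted at the origin on the work surface. World frame = base frame: x ahead of the robot, y to its left, z up, the work surface at z = 0. Lengths are in m, angles in rad, forces in N, time in s.
With the tool pointing down it reaches from about 0.425 to 1.025 m from the base axis. Payload 9.4 kg.
Tool frame: the origin (TCP) lies on the centre line of the jaws, within the pads' length; the fingertips stand env.tip_reach ahead of it and the grasp point (between the pads) lies 5 mm behind it (env.tip_reach is the distance from the TCP to the fingertips, in m); x points along the fingers, z is the direction in which the jaws open and shut, and the axes are right-handed (so a half turn about x gives the same grasp; the last joint's range is limited). The gripper opens to 85 mm and grips with 20 to 120 N. Pads are 22 mm wide; open, the fingers measure 114 mm over their backs; the gripper's body (76 mm by 85 mm) begins 54 mm behind the grasp point. The pads swing forward as they close: fully open they stand 13 mm farther back than shut.
Start: joints at [1.189, 0.599, -0.003, 1.599, 0.002, 0.943, -0.08], TCP at [0.218, -0.692, 0.245] pointing down, gripper open.
Joint ranges: [-2.57, 2.57], [-0.35, 1.97], [-1.29, 1.29], [0.11, 2.56], [-1.05, 4.19], [0.11, 1.86], [-2.63, 2.63]. Speed limits (rad/s): [2.22, 2.22, 3.01, 3.01, 3.14, 3.14, 3.14].

## Interface

Orientations are given as [roll, pitch, yaw] about the fixed x, y, z axes, in that order (R = Rz(yaw) Ry(pitch) Rx(roll)).
In Python, from plant import get_obs, optics, order, env gives the robot as it stands. The module is installed in compiled form; this text tells all that it offers.
- The arm moves only by the shell command python3 -m inch 'ROWS' [FORCE]. ROWS is JSON, a list of rows, each a list of 5 numbers: the shift along the tool's x, y, z in m, then the turn about the tool's x in degrees, then the opening, from 0 (shut) to 1 (fully open). In form: [[tx, ty, tz, turn, claw], ...]. A call has 1 to 5 rows; each row is the pose to reach, as a shift and turn from the pose commanded when the call began, along the tool's axes at that moment; what a row does not reach only later rows make up. A row lasts 1/12 s, in which the tool goes at most 41.7 mm and 7.16 degrees, less where a joint would pass 70% of its speed; a pose out of reach is approached as far as the arm can. A call with a gripper value outside its range is refused whole. The fingers move at their own pace and stop on an object; FORCE is the grip in N (left out, the last holds). Time passes only in rows, so rows that repeat a pose let the fingers close. It gives the time, the measured TCP pose, the force and the opening at its end, in the units of the state.
- get_obs(): the state, without advancing time (a new reading comes with each control period).
- optics.snapshot(name): name is "side" or "top" or "wrist"; returns a dict with "pixels" (400x640x3 uint8, red, green, blue), "camera_matrix" (3x3 intrinsics, pixels), "T" (4x4, takes a point from camera to world coordinates). Camera axes: x right, y down, z forward; pixel columns grow to the right and rows downward; lengths in m; the calibration is good to about 2 mm. The wrist camera is an equidistant fisheye: a pixel r from the principal point sees the ray r / f radians off the axis. A picture is of the moment at which its call begins. There is no depth.
- order.finish_job(): hands the job in, once; it reports no verdict.
The state is a dict: "time": time; "joint_positions": joint angles; "joint_velocities": joint speeds; "joint_torque": joint torques, N m; "eef_pos": TCP position; "orientation": TCP orientation; "ft_force": force on the tool from outside, world axes, zero at the start; "torque": the same for the moment, N m; "width": finger opening in m.
Only numpy, scipy, OpenCV 4.12 (cv2) and the standard library are available. Lean on these libraries where they do the work, as an engineer would, in place of code of your own. Each camera call takes 0.05 s, during which the arm holds its last target. There are 200 camera calls.

## Working session

There is one attempt and no reset: what is moved stays moved. The work goes in short steps, Python scripts to look and compute and a shell command to move; the robot and the scene stay as the last step left them, time stands still between calls to the robot, and variables do not carry over. Pictures are saved under pics/ and viewed, on a budget of 10 in all, crops included, one or two more only if the job needs it, and the job is handed in when it is done.

```bash
mkdir -p pics; ls
python3 - <<'E'
from plant import get_obs, optics, order, env
import cv2,numpy as np
o=get_obs()
for k,v in o.items(): print(k,np.round(v,4))
print(env.tip_reach)
for n in("top","side"):
    s=optics.snapshot(n); cv2.imwrite(f"pics/{n}0.png",s["pixels"][:,:,::-1]); print(n,s["camera_matrix"],np.round(s["T"],4))
E
```

```text
pics
time 0.0
joint_positions [ 1.1893  0.6001 -0.0025  1.6001  0.0018  0.9429 -0.0798]
joint_velocities [ 0.0006 -0.0015  0.0001  0.0004 -0.0004 -0.0004  0.0007]
joint_torque [ 2.00000e-04 -7.76447e+01  1.56530e+00 -2.58001e+01  1.24000e-02
  9.10000e-03  0.00000e+00]
eef_pos [ 0.2174 -0.6911  0.2444]
orientation [-3.0432  1.5692  1.974 ]
ft_force [0.4932 0.2545 0.1403]
torque [-0.0043 -0.0219 -0.0497]
width 0.0852
0.014
top [[371.11880267   0.         317.38225496]
 [  0.         371.11880267 206.21240835]
 [  0.           0.           1.        ]] [[-0.0121 -0.9937  0.1114  0.4519]
 [-0.9999  0.011  -0.011  -0.0324]
 [ 0.0097 -0.1115 -0.9937  1.0444]
 [ 0.      0.      0.      1.    ]]
side [[501.56629672   0.         319.30001019]
 [  0.         501.56629672 200.59991116]
 [  0.           0.           1.        ]] [[-0.6692 -0.4525  0.5894 -0.2039]
 [-0.743   0.3928 -0.542   0.6961]
 [ 0.0138 -0.8006 -0.5991  0.8644]
 [ 0.      0.      0.      1.    ]]
```

View pics/top0.png

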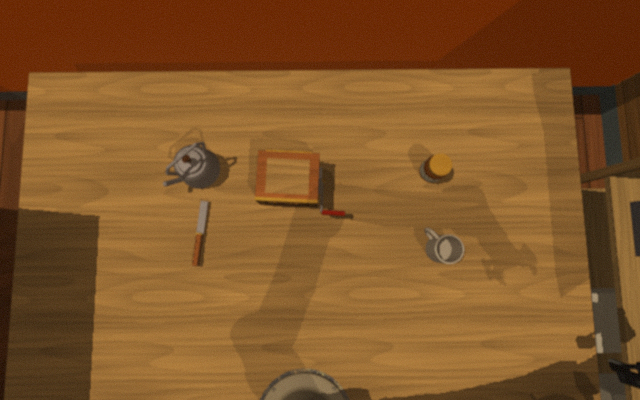

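View pics/side0.png

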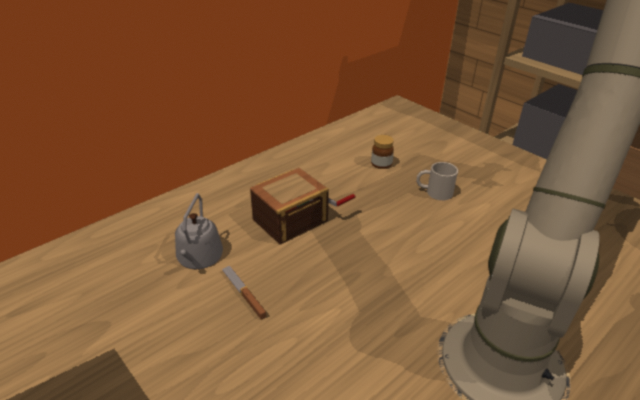

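The top view shows the spreader at (197,265)→(204,201), the lid's front corners near (256,203) and (318,203), and the red grip at (333,213). The side view agrees. Next I measure these.

```bash
cat > h.py <<'E'
import numpy as np,cv2
from plant import get_obs, optics
def ray(s,uv):
    K=s["camera_matrix"];T=s["T"]
    d=np.array([(uv[0]-K[0,2])/K[0,0],(uv[1]-K[1,2])/K[1,1],1.])
    return T[:3,3],T[:3,:3]@d
def onz(s,uv,z):
    c,d=ray(s,uv); return c+d*(z-c[2])/d[2]
def proj(s,p):
    T=s["T"];q=T[:3,:3].T@(np.array(p)-T[:3,3]);u=s["camera_matrix"]@q;return u[:2]/u[2]
def R():
    from scipy.spatial.transform import Rotation as Q
    return Q.from_euler("xyz",get_obs()["orientation"]).as_matrix()
def comp(mask,roi):
    x0,y0,x1,y1=roi;m=np.zeros_like(mask);m[y0:y1,x0:x1]=mask[y0:y1,x0:x1]
    n,l,st,c=cv2.connectedComponentsWithStats(m.astype(np.uint8))
    i=1+np.argmax(st[1:,4]);ys,xs=np.nonzero(l==i);return np.c_[xs,ys].astype(np.float32),st[i]
E
python3 - <<'E'
from h import *
print(np.round(R(),3))
s=optics.snapshot("top");im=s["pixels"];hsv=cv2.cvtColor(im,cv2.COLOR_RGB2HSV)
for n,uv in dict(bl=(256,150),br=(321,151)).items(): print(n,onz(s,uv,.108))
# red grip
H,S,V=[hsv[...,i].astype(int) for i in range(3)]
p,st=comp(((H<6)|(H>174))&(S>190)&(V>60),(315,195,360,230));print("red",st,p.mean(0),onz(s,p.mean(0),.065)); print(cv2.minAreaRect(p))
# brass
p,st=comp((H>18)&(H<32)&(S>170)&(V>90),(245,190,330,215));print("brass",st,p.min(0),p.max(0))
# spreader
r=im[195:270,188:215].astype(int)
for y in (205,215,228,240,250,262): print(y,[tuple(im[y,x]) for x in range(190,212,2)])
for y in range(196,210): print(y,tuple(im[y,270]),tuple(im[y,300]))
cv2.imwrite("pics/c1.png",cv2.resize(im[140:275,180:360,::-1],None,fx=4.4,fy=4.4,interpolation=cv2.INTER_CUBIC))
E
```

```text
[[-0.001  0.954  0.3  ]
 [ 0.001  0.3   -0.954]
 [-1.    -0.    -0.001]]
bl [0.7044681  0.11384229 0.108     ]
br [ 0.70022714 -0.05377096  0.108     ]
red [323 211  21   4  62] [333.25806 212.51613] [ 0.54438828 -0.08505942  0.065     ]
((333.0, 212.5), (3.0, 20.0), 90.0)
brass [255 198  20   4  45] [255. 198.] [274. 201.]
205 [(np.uint8(156), np.uint8(109), np.uint8(54)), (np.uint8(160), np.uint8(113), np.uint8(58)), (np.uint8(153), np.uint8(110), np.uint8(53)), (np.uint8(158), np.uint8(109), np.uint8(55)), (np.uint8(159), np.uint8(112), np.uint8(60)), (np.uint8(143), np.uint8(120), np.uint8(88)), (np.uint8(148), np.uint8(131), np.uint8(112)), (np.uint8(142), np.uint8(126), np.uint8(108)), (np.uint8(134), np.uint8(116), np.uint8(98)), (np.uint8(89), np.uint8(67), np.uint8(38)), (np.uint8(119), np.uint8(85), np.uint8(45))]
215 [(np.uint8(155), np.uint8(111), np.uint8(56)), (np.uint8(153), np.uint8(109), np.uint8(49)), (np.uint8(156), np.uint8(109), np.uint8(55)), (np.uint8(151), np.uint8(108), np.uint8(51)), (np.uint8(152), np.uint8(116), np.uint8(80)), (np.uint8(148), np.uint8(126)
[... 2854 characters left out ...]
), np.uint8(23)) (np.uint8(120), np.uint8(79), np.uint8(26))
203 (np.uint8(57), np.uint8(38), np.uint8(11)) (np.uint8(76), np.uint8(45), np.uint8(14))
204 (np.uint8(63), np.uint8(40), np.uint8(20)) (np.uint8(52), np.uint8(35), np.uint8(16))
205 (np.uint8(110), np.uint8(77), np.uint8(37)) (np.uint8(45), np.uint8(29), np.uint8(12))
206 (np.uint8(149), np.uint8(107), np.uint8(55)) (np.uint8(63), np.uint8(42), np.uint8(19))
207 (np.uint8(158), np.uint8(108), np.uint8(52)) (np.uint8(94), np.uint8(64), np.uint8(32))
208 (np.uint8(155), np.uint8(109), np.uint8(56)) (np.uint8(119), np.uint8(85), np.uint8(40))
209 (np.uint8(142), np.uint8(95), np.uint8(46)) (np.uint8(129), np.uint8(91), np.uint8(43))
```

View pics/c1.png

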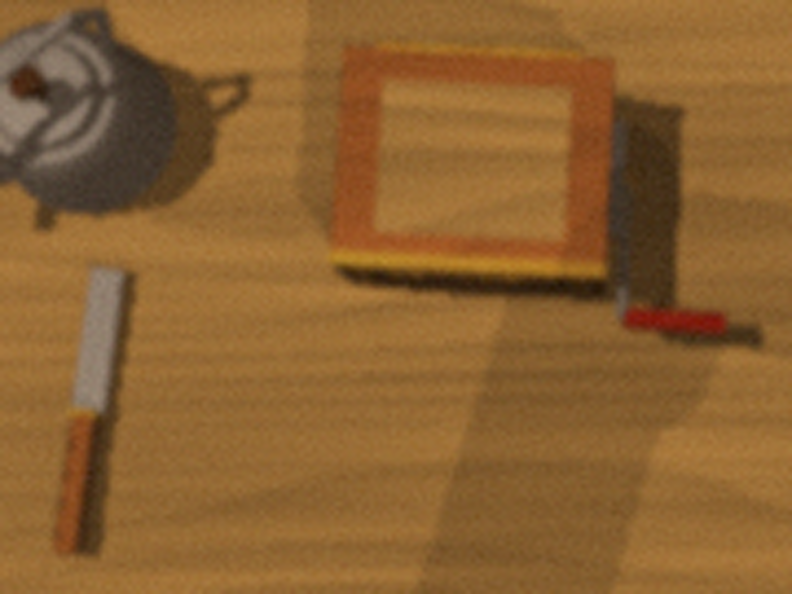

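The crop shows lid corners at about (255,200), (318,203), (319,154) and (258,150). The spreader tip is near (205,201) and its handle end near (195,265); the red bar runs from (322,212) to (344,213).

Run:
```python
from h import *
s=optics.snapshot("top")
L=[onz(s,u,.108)[:2] for u in [(255.2,200.6),(318,203),(319.3,153.6),(258.2,150.2)]]
for a in L: print(a)
FL,FR,BR,BL=L; c=sum(L)/4; print("c",c,"dims",np.linalg.norm(FL-FR),np.linalg.norm(FL-BL))
dx=(BL+BR-FL-FR);dy=(FL+BL-FR-BR);print("yaw x",np.arctan2(dx[1],dx[0]),"y",np.arctan2(-dy[0],dy[1]))
t=onz(s,(204.8,201.4),.0125)[:2];e=onz(s,(195.2,265.5),.02)[:2];m=onz(s,(200,233.6),.016)[:2]
d=t-e;L=np.linalg.norm(d);print("spr",t,e,m,L,"yaw",np.arctan2(d[1],d[0]),"origin",e+d/L*.055*L/.18)
print("tp",onz(s,(195,180),0),"red",onz(s,(322,212.3),.065),onz(s,(344.5,213.4),.065))
```

```text
[0.57293669 0.11504262]
[ 0.56505171 -0.04435835]
[ 0.69340376 -0.04929309]
[0.70388607 0.10817456]
c [0.63381956 0.03239143] dims 0.15959587184944415 0.1311293704205922
yaw x -0.04548627248331911 y -0.05790017870780153
spr [0.58455984 0.27064849] [0.4081004  0.29068739] [0.49475158 0.28088363] 0.1775936144889931 yaw -0.11307652712805422 origin [0.46201856 0.28456439]
tp [0.64785436 0.30344867 0.        ] red [ 0.54529825 -0.05520878  0.065     ] [ 0.54170022 -0.11484493  0.065     ]
```

```bash
cat >> h.py <<'E'
def go(p,zdir=None):
    "tool shift to world point p; zdir: wanted heading (deg) of tool z"
    o=get_obs();r=R();d=r.T@(np.array(p)-o["eef_pos"]);a=np.degrees(np.arctan2(r[1,2],r[0,2]))
    t=0 if zdir is None else -((zdir-a+180)%360-180)
    print("t",round(float(o["time"]),2),"pos",np.round(o["eef_pos"],4),"zdir",round(a,2),"w",round(float(o["width"]),4),"F",np.round(o["ft_force"],1),"q",np.round(o["joint_positions"],2))
    print("shift mm",np.round(d*1000,1),"turn",round(t,2))
E
python3 -m inch '[[0,0.2,-0.06,-35,1],[0,0.2,-0.06,-35,1],[0,0.2,-0.06,-35,1],[0,0.2,-0.06,-35,1],[0,0.2,-0.06,-35,1]]'
python3 -c "
from h import *
go((.55,-.3,.245),83.5)"
```

```text
time: 0.62
eef_pos: [0.3912, -0.5733, 0.2453]
orientation: [-1.842, 1.571, -2.492]
ft_force: [0.2, -1.0, 0.0]
width: 0.0855
t 0.62 pos [ 0.3912 -0.5733  0.2453] zdir -37.2 w 0.0855 F [ 0.2 -1.   0. ] q [ 1.    0.57 -0.18  1.67  0.12  0.92  0.13]
shift mm [ 3.000e-01  3.137e+02 -3.870e+01] turn -120.7
```

```bash
python3 -m inch '[[0,0.25,-0.03,-35,1],[0,0.25,-0.03,-35,1],[0,0.25,-0.03,-35,1],[0,0.25,-0.03,-35,1],[0,0.25,-0.03,-35,1]]' >/dev/null
python3 -c "
from h import *
go((.51,.05,.245),83.5)"
```

```text
t 1.03 pos [ 0.4969 -0.3937  0.2453] zdir -2.18 w 0.0856 F [ 1.5  0.2 -1.1] q [ 0.82  0.51 -0.36  1.8   0.23  0.87  0.32]
shift mm [ 2.000e-01  4.439e+02 -3.800e+00] turn -85.68
```

```bash
python3 -m inch '[[0,0.22,0,-35,1],[0,0.22,0,-35,1],[0,0.22,0,-35,1],[0,0.22,0,-35,1],[0,0.22,0,-35,1]]' >/dev/null
python3 -c "
from h import *
go((.4677,.2839,.2),83.5)"
```

```text
t 1.45 pos [ 0.5051 -0.1855  0.2453] zdir 32.82 w 0.0854 F [ 1.3 -0.6 -0.1] q [ 0.65  0.42 -0.56  2.    0.31  0.8   0.49]
shift mm [ 45.2 414.8 223. ] turn -50.68
```

```bash
python3 -m inch '[[0,0.22,0.115,-35,1],[0,0.22,0.115,-35,1],[0,0.22,0.115,-35,1],[0,0.22,0.115,-35,1],[0,0.22,0.115,-35,1]]' >/dev/null
python3 -c "
from h import *
go((.4677,.2839,.2),83.5)"
```

```text
t 1.87 pos [0.4873 0.0219 0.2454] zdir 67.8 w 0.0854 F [ 0.8  0.5 -0. ] q [ 0.41  0.4  -0.75  2.1   0.39  0.78  0.59]
shift mm [ 45.3 117.2 235.2] turn -15.7
```

```bash
python3 -m inch '[[0.04,0.117,0.235,-15.7,1],[0.04,0.117,0.235,-15.7,1],[0.04,0.117,0.235,-15.7,1],[0.04,0.117,0.235,-15.7,1],[0.04,0.117,0.235,-15.7,1]]' >/dev/null
python3 -c "
from h import *
go((.4677,.2839,.12),83.5)"
```

```text
t 2.28 pos [0.4734 0.2273 0.2135] zdir 83.13 w 0.0854 F [ 0.3  0.6 -0.2] q [-0.    0.5  -0.78  2.05  0.5   0.78  0.36]
shift mm [93.5 12.4 55.5] turn -0.37
```

```bash
python3 -m inch '[[0.093,0.012,0.055,0,1],[0.093,0.012,0.055,0,1],[0.093,0.012,0.055,0,1],[0.093,0.012,0.055,0,1],[0.093,0.012,0.055,0,1]]' >/dev/null
python3 - <<'E'
from h import *
go((.4677,.2839,.12),83.5)
s=optics.snapshot("wrist");cv2.imwrite("pics/w1.png",s["pixels"][:,:,::-1]);print(s["camera_matrix"],s["T"].round(3))
E
```

```text
t 2.7 pos [0.4674 0.2821 0.12  ] zdir 83.29 w 0.0855 F [ 0.4 -0.3  0.5] q [-0.21  0.64 -0.64  2.09  0.66  0.63  0.14]
shift mm [ 0.  -0.1  1.8] turn -0.21
[[309.70691629   0.         318.63583793]
 [  0.         309.70691629 202.5576771 ]
 [  0.           0.           1.        ]] [[ 0.117  0.951  0.288  0.395]
 [ 0.993 -0.111 -0.036  0.291]
 [-0.002  0.29  -0.957  0.247]
 [ 0.     0.     0.     1.   ]]
```

View pics/w1.png

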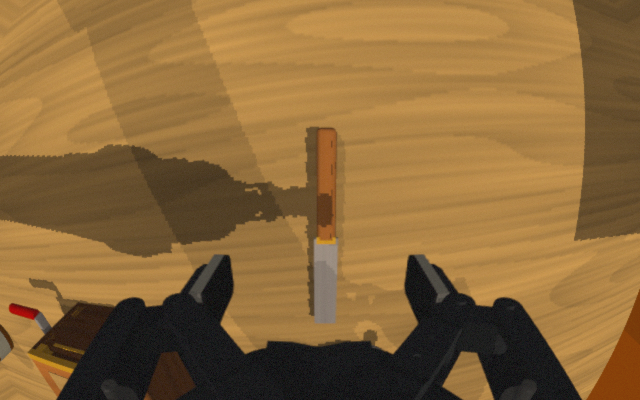

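The wrist view shows the handle end at (327,128), the ferrule at (326,240) and the blade tip at (325,322), lying straight between the jaws.

```bash
cat >> h.py <<'E'
def fonz(s,uv,z):
    K=s["camera_matrix"];T=s["T"];v=np.array([uv[0]-K[0,2],uv[1]-K[1,2]])/K[0,0];r=np.hypot(*v)
    d=T[:3,:3]@np.r_[v/r*np.sin(r),np.cos(r)];return T[:3,3]+d*(z-T[2,3])/d[2]
E
python3 - <<'E'
from h import *
s=optics.snapshot("wrist")
e=fonz(s,(327,128),.021)[:2];m=fonz(s,(326,240),.014)[:2];t=fonz(s,(325,322),.0125)[:2]
d=t-e;a=np.degrees(np.arctan2(d[1],d[0]));print(e,m,t,np.linalg.norm(d),np.linalg.norm(m-e),a)
g=m-d/np.linalg.norm(d)*.030;print(g);go((*g,.05),90+a)
E
```

```text
[0.40867007 0.29425958] [0.49914525 0.28346463] [0.58600721 0.27312716] 0.17859182477501226 0.09111689466047068 -6.795621559885991
[0.46935601 0.28701447]
t 2.8 pos [0.4688 0.2811 0.1217] zdir 83.13 w 0.0849 F [0.2 0.1 0.7] q [-0.2   0.64 -0.65  2.09  0.66  0.63  0.14]
shift mm [71.7  0.2  5.9] turn -0.08
```

```bash
python3 -m inch '[[0.035,0,0.005,0,1],[0.07,0,0.005,0,1],[0.09,0,0.005,0,1],[0.103,0,0.005,0,1],[0.103,0,0.005,0,1]]' >/dev/null
python3 -m inch '[[0,0,0,0,0],[0,0,0,0,0],[0,0,0,0,0],[0,0,0,0,0],[0,0,0,0,0]]' 60
python3 -m inch '[[0,0,0,0,0],[0,0,0,0,0],[0,0,0,0,0],[0,0,0,0,0],[0,0,0,0,0]]'
```

```text
time: 3.63
eef_pos: [0.4695, 0.2867, 0.0188]
orientation: [-0.921, 1.569, 0.53]
ft_force: [-0.7, -0.3, 0.0]
width: 0.0255
time: 4.05
eef_pos: [0.4693, 0.2868, 0.0187]
orientation: [-1.378, 1.57, 0.074]
ft_force: [-0.3, -1.4, 9.4]
width: 0.0134
```

```bash
python3 -m inch '[[-0.035,0,0,0,0],[-0.07,0,0,0,0],[-0.083,0,0,0,0],[-0.083,0,0,0,0],[-0.083,0,0,0,0]]'
python3 -c "
from h import *
go((.434,.0435,.1017),86.85)
s=optics.snapshot('wrist');cv2.imwrite('pics/w2.png',s['pixels'][:,:,::-1])"
```

```text
time: 4.47
eef_pos: [0.4694, 0.2866, 0.1015]
orientation: [-1.038, 1.569, 0.413]
ft_force: [-0.3, -0.1, -1.1]
width: 0.0133
t 4.47 pos [0.4694 0.2866 0.1015] zdir 83.13 w 0.0133 F [-0.3 -0.1 -1.1] q [-0.23  0.67 -0.62  2.09  0.7   0.59  0.1 ]
shift mm [  -0.4    6.1 -245.6] turn -3.72
```

View pics/w2.png

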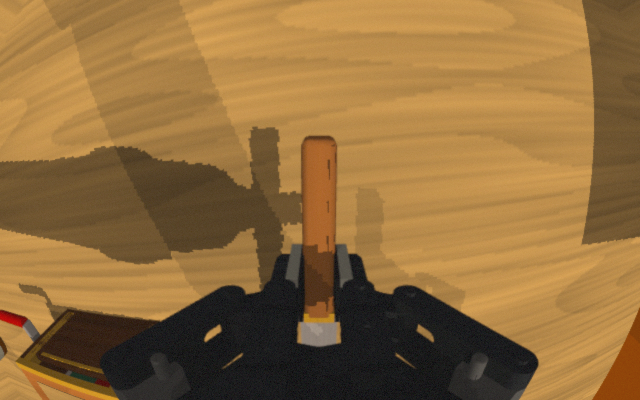

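```bash
python3 -m inch '[[0,0.03,-0.02,-3.7,0],[0,0.03,-0.06,-3.7,0],[0,0.03,-0.1,-3.7,0],[0,0.025,-0.14,-3.7,0],[0,0.02,-0.18,-3.7,0]]' >/dev/null
python3 -c "
from h import *
go((.434,.0435,.1017),86.85)"
```

```text
t 4.93 pos [0.4262 0.109  0.0999] zdir 86.99 w 0.0133 F [ 0.9 -0.6 -0.5] q [ 0.04  0.59 -0.59  2.33  0.82  0.43  0.27]
shift mm [ -1.8 -11.2 -65. ] turn 0.14
```

```bash
python3 -m inch '[[-0.001,-0.004,-0.035,0,0],[-0.001,-0.008,-0.065,0,0],[-0.001,-0.008,-0.065,0,0],[-0.001,-0.008,-0.065,0,0]]' >/dev/null
python3 - <<'E'
from h import *
go((.434,.0435,.1017),86.85)
a=optics.snapshot("side")["pixels"];b=optics.snapshot("top")["pixels"]
A=cv2.resize(a[150:290,210:370,::-1],(400*160//140*1,400),interpolation=cv2.INTER_CUBIC)
B=cv2.resize(b[140:280,240:360,::-1],(343,400),interpolation=cv2.INTER_CUBIC)
cv2.imwrite("pics/sb1.png",np.hstack([A,B]))
E
```

```text
t 5.27 pos [0.4314 0.0431 0.1009] zdir 86.63 w 0.0138 F [ 0.1  0.8 -0.4] q [ 0.19  0.58 -0.59  2.35  0.83  0.43  0.4 ]
shift mm [-0.8 -2.6  0.6] turn -0.22
```

View pics/sb1.png

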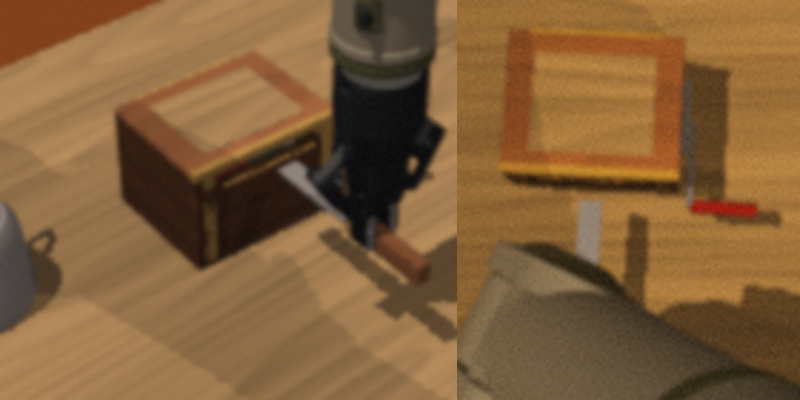

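The left panel (side) shows the blade tip at about (310.5,209) full-image px, in front of the slot; in the top view it is at (286.5,211).

Run:
```python
from h import *
a=optics.snapshot("side");b=optics.snapshot("top")
print("top tip @z.094",onz(b,(286.5,211),.094))
c1,d1=ray(a,(310.5,208.8));c2,d2=ray(b,(286.5,211))
k=np.linalg.lstsq(np.c_[d1,-d2],c2-c1,rcond=None)[0];print(c1+d1*k[0],c2+d2*k[1])
c=np.array([.634,.0324]);y=-.055;Rz=np.array([[np.cos(y),-np.sin(y)],[np.sin(y),np.cos(y)]])
for n,p in dict(notch=(-65,0,94),fl=(-65,80,108),fr=(-65,-80,108),fl0=(-65,80,0),slotbot=(-65,0,88),lidbot=(-65,0,100)).items():
    w=np.r_[c+Rz@np.array(p[:2])/1000,p[2]/1000];print(n,w.round(4),proj(a,w).round(1),((proj(a,w)-[210,150])*2.856).round(),proj(b,w).round(1))
```

```text
top tip @z.094 [0.54691179 0.03671712 0.094     ]
[0.54617097 0.03595661 0.09076753] [0.5472174  0.03693926 0.09094359]
notch [0.5691 0.036  0.094 ] [304.6 203.6] [270. 153.] [286.8 202.4]
fl [0.5735 0.1159 0.108 ] [278.6 211.2] [196. 175.] [254.9 200.4]
fr [ 0.5647 -0.0439  0.108 ] [328.9 188. ] [340. 108.] [317.8 203.1]
fl0 [0.5735 0.1159 0.    ] [280.  244.3] [200. 269.] [260.9 205.2]
slotbot [0.5691 0.036  0.088 ] [304.6 205.5] [270. 159.] [286.9 202.7]
lidbot [0.5691 0.036  0.1   ] [304.5 201.7] [270. 148.] [286.6 202.1]
```

```bash
python3 -m inch '[[-0.0015,-0.006,0,0,0],[-0.0015,-0.012,0,0,0],[-0.0015,-0.018,0,0,0],[-0.0015,-0.024,0,0,0],[-0.0015,-0.030,0,0,0]]' | grep -v ori
python3 -m inch '[[0,-0.005,0,0,0],[0,-0.010,0,0,0],[0,-0.015,0,0,0],[0,-0.02,0,0,0],[0,-0.024,0,0,0]]'| grep -v ori
python3 -c "
from h import *
go((.434,.0435,.1017),86.85)"
```

```text
time: 5.88
eef_pos: [0.4629, 0.0436, 0.1034]
ft_force: [-0.5, 0.6, -0.5]
width: 0.0137
time: 6.3
eef_pos: [0.4866, 0.042, 0.1033]
ft_force: [-0.6, 0.0, -1.1]
width: 0.0134
t 6.3 pos [0.4866 0.042  0.1033] zdir 86.85 w 0.0134 F [-0.6  0.  -1.1] q [ 0.24  0.62 -0.64  2.23  0.77  0.52  0.51]
shift mm [ 1.6 52.6 -1.4] turn -0.0
```

```bash
python3 -m inch '[[-0.008,0,0,0,0],[-0.015,-0.002,0,0,0],[-0.023,-0.004,0,0,0],[-0.032,-0.0065,0,0,0],[-0.041,-0.0095,0,0,0]]' | grep -v ori
python3 - <<'E'
from h import *
go((.4866+.0186,.0412,.1033+.058),86.85)
a=optics.snapshot("side")["pixels"];b=optics.snapshot("top")["pixels"]
A=cv2.resize(a[110:290,190:370,::-1],(400,400),interpolation=cv2.INTER_CUBIC)
B=cv2.resize(b[140:280,240:360,::-1],(343,400),interpolation=cv2.INTER_CUBIC)
cv2.imwrite("pics/sb2.png",np.hstack([A,B]))
E
```

```text
time: 6.72
eef_pos: [0.4953, 0.0414, 0.1455]
ft_force: [0.0, -0.0, -2.9]
width: 0.0137
t 6.72 pos [0.4953 0.0414 0.1455] zdir 86.87 w 0.0137 F [ 0.  -0.  -2.9] q [ 0.31  0.58 -0.73  2.17  0.67  0.62  0.62]
shift mm [-15.8  -9.9   0.3] turn 0.02
```

View pics/sb2.png

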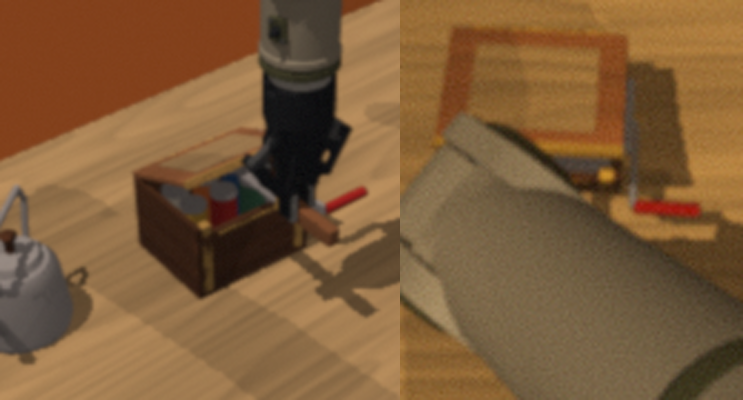

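The lid is up about 0.4 rad, propped on the blade tip. I continue along the arc.

```bash
python3 -m inch '[[-0.009,-0.0045,0,0,0],[-0.017,-0.009,0,0,0],[-0.024,-0.015,0,0,0],[-0.031,-0.0215,0,0,0],[-0.037,-0.029,0,0,0]]' | grep -v ori
python3 -m inch '[[-0.006,-0.007,0,0,0],[-0.010,-0.015,0,0,0],[-0.0145,-0.024,0,0,0],[-0.017,-0.033,0,0,0],[-0.0195,-0.042,0,0,0]]' | grep -v ori
python3 - <<'E'
from h import *
go((.5,.0412,.2),86.85)
a=optics.snapshot("side")["pixels"];b=optics.snapshot("top")["pixels"]
A=cv2.resize(a[110:290,190:370,::-1],(400,400),interpolation=cv2.INTER_CUBIC)
B=cv2.resize(b[140:280,240:360,::-1],(343,400),interpolation=cv2.INTER_CUBIC)
cv2.imwrite("pics/sb3.png",np.hstack([A,B]))
E
```

```text
time: 7.23
eef_pos: [0.525, 0.0399, 0.1823]
ft_force: [-1.3, 0.1, -1.1]
width: 0.0135
time: 7.65
eef_pos: [0.5675, 0.0376, 0.2011]
ft_force: [-0.6, 0.5, -1.0]
width: 0.0136
t 7.65 pos [0.5675 0.0376 0.2011] zdir 86.85 w 0.0136 F [-0.6  0.5 -1. ] q [ 0.37  0.58 -0.79  1.97  0.56  0.82  0.78]
shift mm [ 1.1 67.5 -0.1] turn 0.0
```

View pics/sb3.png

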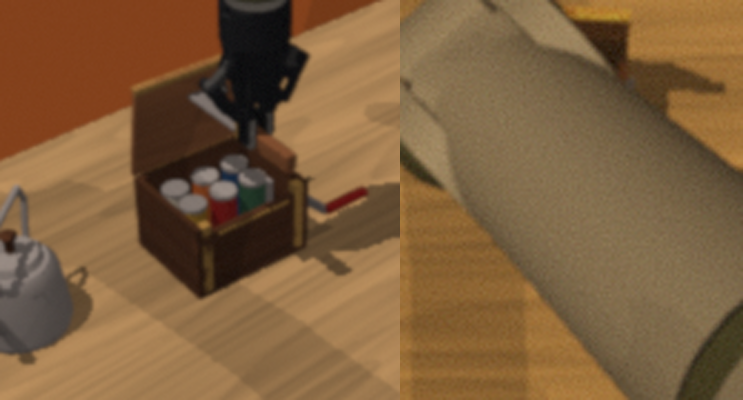

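The lid stands at about 1.4 rad and the tins are visible. I retreat and lay the spreader down on the left.

```bash
python3 -m inch '[[0,0.03,0,0,0],[0,0.065,0,0,0],[0,0.1,0,0,0],[0,0.125,0,0,0],[0,0.125,0,0,0]]' | grep -v ori
python3 -m inch '[[0.01,0,0.035,0,0],[0.03,0,0.075,0,0],[0.06,0,0.11,0,0],[0.09,0,0.15,0,0],[0.11,0,0.185,0,0]]' | grep -v ori
python3 -c "
from h import *
go((.45,.23,.0195),86.85)"
```

```text
time: 8.17
eef_pos: [0.4363, 0.0442, 0.2006]
ft_force: [-1.3, 0.1, -1.8]
width: 0.0139
time: 8.58
eef_pos: [0.4513, 0.2184, 0.0967]
ft_force: [0.9, -1.1, -0.2]
width: 0.0138
t 8.58 pos [0.4513 0.2184 0.0967] zdir 86.83 w 0.0138 F [ 0.9 -1.1 -0.2] q [-0.13  0.64 -0.62  2.2   0.77  0.52  0.16]
shift mm [77.2  1.9 11.5] turn -0.02
```

```bash
python3 -m inch '[[0.02,0,0,0,0],[0.04,0,0,0,0],[0.055,0,0,0,0],[0.055,0,0,0,0]]' | grep -v ori
python3 -c "
from h import *
go((.45,.23,.0195),86.85)"
```

```text
time: 8.92
eef_pos: [0.4502, 0.2177, 0.0409]
ft_force: [-0.7, 0.2, -0.8]
width: 0.0134
t 8.92 pos [0.4502 0.2177 0.0409] zdir 86.98 w 0.0134 F [-0.7  0.2 -0.8] q [-0.23  0.72 -0.49  2.23  0.92  0.4   0.03]
shift mm [21.4  0.7 12.3] turn 0.13
```

```bash
python3 -m inch '[[0.01,0,0,0,0],[0.017,0,0,0,0],[0.0215,0,0,0,0],[0.0215,0,0,0,0]]' | grep -v ori
python3 -m inch '[[0,0,0,0,0.6],[0,0,0,0,0.6],[0,0,0,0,0.6],[0,0,0,0,0.6],[0,0,0,0,0.6]]' | grep -v ori
python3 -m inch '[[-0.02,0,0,0,0.6],[-0.06,0,0,0,0.6],[-0.1,0,0,0,1],[-0.14,0,0,0,1],[-0.18,0,0,0,1]]' | grep -v ori
python3 -c "
from h import *
go((.5,-.2,.2),-3.15)"
```

```text
time: 9.25
eef_pos: [0.4512, 0.2172, 0.0217]
ft_force: [-1.3, 0.3, -0.4]
width: 0.0132
time: 9.67
eef_pos: [0.4512, 0.2172, 0.0222]
ft_force: [0.3, 0.6, -0.5]
width: 0.0514
time: 10.08
eef_pos: [0.4502, 0.217, 0.2038]
ft_force: [-0.3, -1.0, 0.0]
width: 0.0845
t 10.08 pos [0.4502 0.217  0.2038] zdir 86.9 w 0.0845 F [-0.3 -1.   0. ] q [ 0.02  0.5  -0.81  2.11  0.54  0.74  0.38]
shift mm [   3.7  -72.3 -413.6] turn 90.05
```

```bash
python3 -m inch '[[0,0,-0.2,35,1],[0,0,-0.2,35,1],[0,0,-0.2,35,1],[0,0,-0.2,35,1],[0,0,-0.2,35,1]]' | grep -v ori
python3 -c "
from h import *
go((.48,-.12,.2),-3.15)"
```

```text
time: 10.5
eef_pos: [0.4391, 0.0143, 0.2021]
ft_force: [0.2, 0.6, -0.4]
width: 0.0855
t 10.5 pos [0.4391 0.0143 0.2021] zdir 51.42 w 0.0855 F [ 0.2  0.6 -0.4] q [ 0.34  0.39 -0.66  2.25  0.42  0.62  0.27]
shift mm [   2.3 -115.8  -79.5] turn 54.57
```

```bash
python3 -m inch '[[0,-0.116,-0.08,35,1],[0,-0.116,-0.08,35,1],[0,-0.116,-0.08,35,1],[0,-0.116,-0.08,35,1],[0,-0.116,-0.08,35,1]]' | grep -v ori
python3 -c "
from h import *
go((.543,-.0975,.2),-3.15)"
```

```text
time: 10.92
eef_pos: [0.4825, -0.122, 0.2018]
ft_force: [-0.6, 0.8, -0.0]
width: 0.0853
t 10.92 pos [ 0.4825 -0.122   0.2018] zdir 16.1 w 0.0853 F [-0.6  0.8 -0. ] q [ 0.48  0.43 -0.47  2.14  0.32  0.65  0.07]
shift mm [ 1.8  6.8 64.9] turn 19.25
```

```bash
python3 -m inch '[[0,0.007,0.03,19.2,1],[0,0.007,0.065,19.2,1],[0,0.007,0.065,19.2,1],[0,0.007,0.065,19.2,1],[0,0.007,0.065,19.2,1]]' | grep -v ori
python3 - <<'E'
from h import *
go((.543,-.0975,.06),-3.15)
for n in("wrist","top"):
    s=optics.snapshot(n);h=cv2.cvtColor(s["pixels"],cv2.COLOR_RGB2HSV).astype(int);H,S,V=h[...,0],h[...,1],h[...,2]
    try:
        p,st=comp(((H<5)|(H>175))&(S>190)&(V>60),(0,0,640,400));print(n,st,p.mean(0))
        f=fonz if n=="wrist" else onz
        r=cv2.minAreaRect(p);print(r);print([f(s,u,.065).round(4) for u in cv2.boxPoints(r)],f(s,p.mean(0),.065))
    except Exception as e: print(n,e)
    if n=="wrist": cv2.imwrite("pics/w3.png",s["pixels"][:,:,::-1])
E
```

```text
time: 11.33
eef_pos: [0.5414, -0.0914, 0.2017]
ft_force: [-0.4, -1.1, -0.1]
width: 0.0855
t 11.33 pos [ 0.5414 -0.0914  0.2017] zdir -2.15 w 0.0855 F [-0.4 -1.1 -0.1] q [ 0.33  0.47 -0.37  2.03  0.26  0.69 -0.25]
shift mm [141.7  -6.    2. ] turn 1.0
wrist [314 152  15  69 886] [320.39728 186.02031]
((320.31109619140625, 186.03379821777344), (13.946231842041016, 68.06593322753906), 2.385944128036499)
[array([ 0.5356, -0.1141,  0.065 ]), array([ 0.5406, -0.0525,  0.065 ]), array([ 0.5525, -0.0534,  0.065 ]), array([ 0.5482, -0.1151,  0.065 ])] [ 0.54434725 -0.08290459  0.065     ]
top [323 211   2   3   5] [323.4 212.2]
((323.5, 212.0), (2.0, 1.0), 90.0)
[array([ 0.5487, -0.0579,  0.065 ]), array([ 0.5487, -0.0606,  0.065 ]), array([ 0.5434, -0.0605,  0.065 ]), array([ 0.5434, -0.0578,  0.065 ])] [ 0.54552298 -0.05892481  0.065     ]
```

View pics/w3.png

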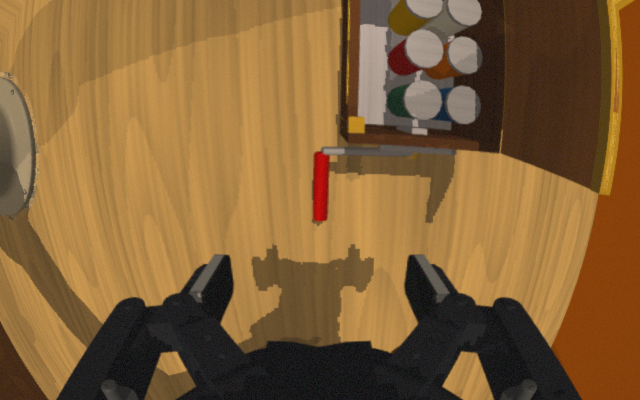

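The wrist view shows the red bar centred at (320,186), at about (0.544,−0.083), square between the jaws, with the lid standing clear behind. I descend to it.

```bash
python3 -m inch '[[0.035,-0.005,0.003,1,1],[0.07,-0.005,0.003,1,1],[0.105,-0.005,0.003,1,1],[0.13,-0.005,0.003,1,1],[0.141,-0.005,0.003,1,1]]' | grep -v ori
python3 -m inch '[[0,0,0,0,0],[0,0,0,0,0],[0,0,0,0,0],[0,0,0,0,0],[0,0,0,0,0]]' 30 | grep -v ori
python3 -m inch '[[0,0,0,0,0],[0,0,0,0,0],[0,0,0,0,0],[0,0,0,0,0],[0,0,0,0,0]]'| grep -v ori
python3 -c "
from h import *
go((.543,-.0975,.06),-3.15)"
```

```text
time: 11.85
eef_pos: [0.5426, -0.0971, 0.0581]
ft_force: [1.3, -0.5, -0.0]
width: 0.0853
time: 12.27
eef_pos: [0.5456, -0.0969, 0.0624]
ft_force: [-0.4, -0.4, -0.3]
width: 0.0254
time: 12.68
eef_pos: [0.5425, -0.0969, 0.0612]
ft_force: [-6.5, 0.4, 1.4]
width: 0.0128
t 12.68 pos [ 0.5425 -0.0969  0.0612] zdir -3.35 w 0.0128 F [-6.5  0.4  1.4] q [ 0.23  0.68 -0.24  2.12  0.4   0.39 -0.38]
shift mm [ 1.2 -0.6  0.6] turn -0.2
```

```bash
python3 -m inch '[[-0.009,0,0.001,0,0],[-0.017,0,0.004,0,0],[-0.025,0,0.008,0,0],[-0.032,0,0.0125,0,0],[-0.032,0,0.0125,0,0]]'| grep -v ori
python3 -c "
from h import *
go((.543,-.0975,.06),-3.15)"
```

```text
time: 13.1
eef_pos: [0.5534, -0.0977, 0.0942]
ft_force: [-15.2, 1.3, 7.5]
width: 0.0129
t 13.1 pos [ 0.5534 -0.0977  0.0942] zdir -3.36 w 0.0129 F [-15.2   1.3   7.5] q [ 0.26  0.64 -0.28  2.08  0.36  0.48 -0.35]
shift mm [ 34.3  -0.4 -10.1] turn -0.21
```

```bash
python3 -m inch '[[-0.001,0,-0.002,0,0],[-0.002,0,-0.003,0,0],[-0.002,0,-0.003,0,0]]'| grep -v ori
python3 -m inch '[[-0.005,0,0.0045,0,0],[-0.009,0,0.009,0,0],[-0.009,0,0.009,0,0]]'| grep -v ori
python3 -c "
from h import *
go((.543,-.0975,.06),-3.15)"
```

```text
time: 13.35
eef_pos: [0.5539, -0.0975, 0.0957]
ft_force: [-5.5, -1.0, 2.6]
width: 0.013
time: 13.6
eef_pos: [0.5596, -0.0981, 0.1043]
ft_force: [-15.5, 0.4, 9.6]
width: 0.0123
t 13.6 pos [ 0.5596 -0.0981  0.1043] zdir -3.35 w 0.0123 F [-15.5   0.4   9.6] q [ 0.27  0.63 -0.29  2.06  0.35  0.51 -0.34]
shift mm [ 44.4  -0.3 -16.3] turn -0.2
```

```bash
python3 -m inch '[[-0.006,0,0.002,0,0],[-0.011,0,0.0065,0,0],[-0.016,0,0.011,0,0],[-0.016,0,0.011,0,0]]'| grep -v ori
python3 -c "
from h import *
go((.5895,-.0975,.1296),-3.15)"
```

```text
time: 13.93
eef_pos: [0.5742, -0.0987, 0.1209]
ft_force: [-8.0, 0.8, 5.2]
width: 0.013
t 13.93 pos [ 0.5742 -0.0987  0.1209] zdir -3.35 w 0.013 F [-8.   0.8  5.2] q [ 0.28  0.61 -0.31  2.02  0.34  0.56 -0.32]
shift mm [-8.7  2.1 15.1] turn -0.2
```

```bash
python3 -m inch '[[-0.0045,0,0.005,0,0],[-0.0085,0,0.010,0,0],[-0.0115,0,0.015,0,0],[-0.0135,0,0.0195,0,0],[-0.0135,0,0.0195,0,0]]'| grep -v ori
python3 -c "
from h import *
go((.6255,-.0975,.138),-3.15)"
```

```text
time: 14.35
eef_pos: [0.5939, -0.0999, 0.1342]
ft_force: [-7.5, -0.2, 4.8]
width: 0.0126
t 14.35 pos [ 0.5939 -0.0999  0.1342] zdir -3.36 w 0.0126 F [-7.5 -0.2  4.8] q [ 0.29  0.61 -0.32  1.97  0.32  0.62 -0.3 ]
shift mm [-3.9  4.3 31.4] turn -0.21
```

```bash
python3 -m inch '[[-0.002,0,0.007,0,0],[-0.0035,0,0.014,0,0],[-0.004,0,0.021,0,0],[-0.004,0,0.028,0,0],[-0.004,0,0.033,0,0]]'| grep -v ori
python3 -m inch '[[0,0,0,0,0],[0,0,0,0,0],[0,0,0,0,0]]' | grep -v ori
python3 - <<'E'
from h import *
go((.6265,-.0975,.138),-3.15)
a=optics.snapshot("side")["pixels"];b=optics.snapshot("top")["pixels"]
w=optics.snapshot("wrist")["pixels"]
A=cv2.resize(a[90:290,180:400,::-1],(440,400),interpolation=cv2.INTER_CUBIC)
cv2.imwrite("pics/f.png",np.hstack([A,cv2.resize(b[130:290,170:314,::-1],(360,400))]))
E
```

```text
time: 14.77
eef_pos: [0.6272, -0.1018, 0.1387]
ft_force: [-8.1, -0.1, 9.2]
width: 0.0126
time: 15.02
eef_pos: [0.6279, -0.1018, 0.1385]
ft_force: [-4.6, -1.3, 6.1]
width: 0.0128
t 15.02 pos [ 0.6279 -0.1018  0.1385] zdir -3.36 w 0.0128 F [-4.6 -1.3  6.1] q [ 0.29  0.64 -0.33  1.89  0.31  0.67 -0.29]
shift mm [ 0.5  4.2 -1.6] turn -0.21
```

View pics/f.png

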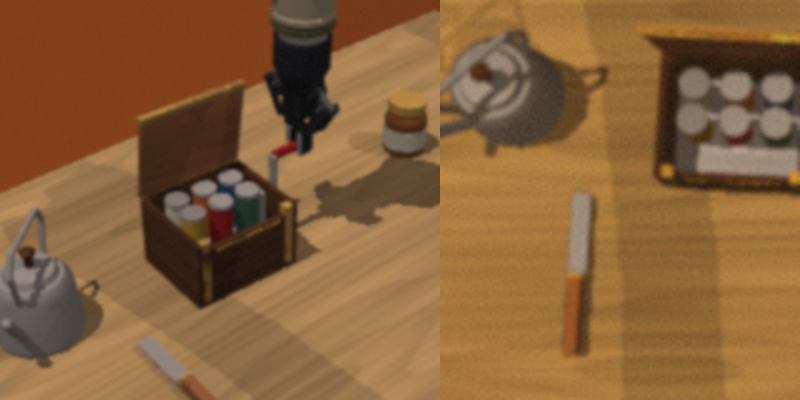

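The final view shows the lid standing open, the lever upright at about (273,170) in the crop and the spreader lying clear of the chest. I settle briefly, then hand in.

```bash
python3 -m inch '[[0,0,-0.001,0,0],[0,0,-0.001,0,0],[0,0,-0.001,0,0],[0,0,-0.001,0,0],[0,0,-0.001,0,0]]' | grep -v ori
python3 -c "
from h import *
go((.6265,-.0975,.138),-3.15)
from plant import order
print(order.finish_job())"
```

```text
time: 15.58
eef_pos: [0.6269, -0.1018, 0.1385]
ft_force: [-3.3, -0.9, 5.7]
width: 0.0129
t 15.58 pos [ 0.6269 -0.1018  0.1385] zdir -3.35 w 0.0129 F [-3.3 -0.9  5.7] q [ 0.29  0.64 -0.33  1.89  0.31  0.66 -0.29]
shift mm [ 0.5  4.2 -0.7] turn -0.2
the job is handed in; nothing more can be done
None
```

I handed the job in at 15.6 s, still holding the cam lever upright. I pushed the spreader's blade into the slot and levered the lid open, then laid the spreader on the counter left of the chest. After that I gripped the red bar and swung it up.

**What the last checks showed:**
- **Lid:** in the final picture it stands open at about 1.4 rad, estimated by eye and from the blade-tip path. No gripper contact with the lid showed in any picture.
- **Spreader:** it lies on the counter clear of the chest. I let it go 2–3 mm up, and it appears to lie flat.
- **Lever:** the jaws hold the bar 12.9 mm open, set to 30 N. The tool is within about 2 mm of being straight above the pivot, so the lever is roughly 1.57 rad (error about 0.03 rad). It was steady with about 3 N of spring pull.
- **Bystanders:** the teapot and jar look undisturbed. The mug is outside the final crops, but nothing went near it.

**What disagreed or was not checked:**
- Partway up the swing the pivot estimates differed by 1–3 mm. That loaded the gripper sideways to about 18 N, and I corrected the path.
- I inferred the tray height from the lever angle and did not measure it.

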